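# Rock the plug-in timer out of its socket

## Task

The timer on the little control panel (the plug-in module with the round dial on its flat top) has to be replaced. It sits tight, so do not pull it straight out: rock it gently across the row, first leaning away from the robot and then back towards the robot, about ten degrees each way, until it rises free of its socket, then stand it upright in the shallow open tray. Do not tip it over on the way, and leave the plain relay plugged in.

Things in the scene. Friction and masses are not known exactly. Their poses are not given: they have to be found in the camera images.
- timer: Plug-in timer: grey body 36 x 36 mm, 56 mm tall, round black dial (22 mm wide, 8 high) on top, about 0.11 kg. Origin: centre of the flat top; z up, x across the row. Below the body a foot 16 mm long, 22 mm along x, 24 along y, brass ridges 3 mm out on its x sides. Plugged in, origin at z = 0.092. Grip the two x sides 24 mm below the origin. Straight pull: 35 N; a lean: under 10 N.
- timer_foot (a point): Bottom centre of the timer's foot, 72 mm below its top, 12 mm deep in the socket. Two sprung catches hold the ridges. Lean the timer 10-12 degrees about its foot (the grip swings in an arc about this point, which rises 2 mm): the rising side lets go after 3 mm. Leaning back, keep this point raised 7 mm or the freed side snaps in again. Play in the well: 3 mm each x side, 1.5 mm each y side.
- relay: Plain relay in another socket of the same row: body, foot and origin as the timer's, but its flat top bears only a small black rectangular tab (20 x 7 x 3 mm). Stays plugged in.
- panel: Fixed plate 150 x 280 x 12 mm, origin at its underside's centre, x pointing away from the robot. Three black sockets 76 mm (x) by 40 mm in a row at x = 0, y = -62, 0, 62 mm, tops at z = 0.032, wells 34 x 27 mm, floors at z = 0.020. They hold timer, relay and a low loose blanking cap (to z = 0.042); which is where varies. Grey terminal strip 36 mm high at the +y end.
- tray: Shallow open tray, fixed: 160 x 160 mm outside, 22 mm high, walls and floor 4 mm. Origin: centre of its underside; x and y along its sides. Empty at the start.
Mind the look-alikes: they are no part of the job. Leave any blue or green look-alike of the timer alone.

How it is judged:
By the outcome, as a careful person would: the job done as asked, in the order asked, and still so for the second after the job is handed in, with the robot touching nothing.
It also fails if it takes over 46 s, if anything falls off the work surface, if the arm or the gripper's body presses on something with over 40 N, if the wrist force passes 120 N, or if a joint passes its speed limit or range.

## Robot

A 7-joint arm with a two-finger parallel gripper is mounted at the origin on the work surface. World frame = base frame: x ahead of the robot, y to its left, z up, the work surface at z = 0. Lengths are in mm, angles in rad, forces in N, time in s.
With the tool pointing down it reaches from about 375 to 925 mm from the base axis. Payload 3.1 kg.
Tool frame: the origin (TCP) lies between the finger pads; the fingertips stand ahead of it and the grasp point (between the pads) lies 6 mm ahead of it (manip.tip_reach is the z of the fingertips in the tool frame, in mm); z points along the fingers, y is the line along which they close (so a half turn about z gives the same grasp; the last joint's range is limited). The gripper opens to 85 mm and grips with 20 to 120 N. Pads are 22 mm wide; open, the fingers measure 114 mm over their backs; the gripper's body (76 mm by 85 mm) begins 54 mm behind the grasp point. The pads swing forward as they close: fully open they stand 13 mm farther back than shut.
Start: joints at [-1.237, 0.383, 0.044, 1.598, -0.018, 1.161, -0.05], TCP at [272.008, 590.352, 256.269] pointing down, gripper open.
Joint ranges: [-2.61, 2.61], [-0.41, 2.15], [-1.48, 1.57], [0, 2.5], [-1.57, 4.71], [0.05, 1.97], [-2.85, 2.85]. Speed limits (rad/s): [2.79, 2.79, 3.14, 3.14, 3.14, 3.14, 3.14].

## Interface

Orientations are given as [roll, pitch, yaw] about the fixed x, y, z axes, in that order (R = Rz(yaw) Ry(pitch) Rx(roll)).
In Python, from bench import manip gives the robot as it stands. Calls block until the motion is done:
- manip.move_to(position, orientation): joint-space move of the TCP to a pose.
- manip.line_to(position, attitude=None, velocity=150, contact_N=None): straight line of the TCP; attitude=None keeps the orientation; velocity is the mean speed in mm/s. With contact_N (N) it stops when the force on the tool has changed by that much, and returns True; else False.
- manip.set_joints(angles): joint-space move.
- manip.move_gripper(opening): opening from 0.0 (shut) to 1.0 (fully open); the grip force is fixed at half the most; returns when the fingers have stopped.
- manip.pause(seconds).
- manip.inverse_kinematics(position, orientation): joint angles nearest the present ones, or None.
- manip.read_state(): the state.
- manip.camera(name): name is "scene" or "top"; returns a dict with "image" (384x512x3 uint8, red, green, blue), "fx", "fy", "cx", "cy" (pixels), "dist_coeffs" ([k1, k2, p1, p2, k3] as OpenCV has them; the pictures are not rectified), "rvec" (rotation vector, rad) and "tvec" (3), from world to camera coordinates, as OpenCV has them. Camera axes: x right, y down, z forward; pixel columns grow to the right and rows downward; lengths in mm; the calibration is good to about 2 mm. A picture is of the moment at which its call begins. There is no depth.
A pose or a line that the arm cannot do raises manip.MotionError and nothing moves.
- manip.close_job(): hands the job in; it is judged then, once.
The state is a dict: "time": time; "joint_pos": joint angles; "qvel": joint speeds; "tau": joint torques, N m; "tool_pos": TCP position; "tool_rot": TCP orientation; "wrist_force": force on the tool from outside, world axes, zero at the start; "ft_torque": the same for the moment, N m; "finger_gap": opening from 0.0 (shut) to 1.0 (fully open); "grip_force": force on a finger pad.
Only numpy, scipy, OpenCV 4.12 (cv2) and the standard library are available. Lean on these libraries where they do the work, as an engineer would, in place of code of your own. Each camera call takes 0.05 s, during which the arm holds its last target. There are 200 camera calls.

## Working session

There is one attempt and no reset: what is moved stays moved. The work goes in short steps, each a Python script; the robot and the scene stay as the last script left them, time stands still between calls to the robot, and variables do not carry over. Pictures are saved under pics/ and viewed, at most 10 in all, crops included, and the job is handed in when it is done.

```bash
mkdir -p pics; ls; python3 - <<'E'
from bench import manip
import cv2,pickle
d={}
for n in("scene","top"):
    c=manip.camera(n); d[n]=c; cv2.imwrite(f"pics/{n}0.png",c["image"][:,:,::-1])
    print(n,c["fx"],c["fy"],c["cx"],c["cy"],c["dist_coeffs"],c["rvec"],c["tvec"])
pickle.dump(d,open("cams0.pkl","wb"))
print(manip.read_state(),manip.tip_reach)
E
```

```text
pics
scene 498.1192512666004 498.1192512666004 249.18691734085516 189.2826495228876 [-0.18159812  0.          0.          0.          0.        ] [ 2.15628711  0.99096384 -0.45052401] [-295.32799312 -202.74983882 1498.08615259]
top 427.72437299053695 427.72437299053695 259.92440505740706 197.14146121808068 [-0.07163837  0.          0.          0.          0.        ] [ 2.16475996 -2.18879609  0.06031153] [ -3.68443462 510.2442364  942.57867944]
{'time': 0.1, 'joint_pos': array([-1.23680132,  0.38376875,  0.04383069,  1.59941881, -0.01790268,
        1.16119643, -0.0499088 ]), 'qvel': array([-0.00046103, -0.00160453,  0.00127905, -0.00299227,  0.00055497,
        0.00188853,  0.00256344]), 'tau': array([ 2.51822166e-03, -4.34730756e+01,  1.02908280e+00, -2.50453091e+01,
        1.08347108e-02,  5.55012521e-03, -1.47741480e-05]), 'tool_pos': array([271.68760694, 589.62111437, 255.00172128]), 'tool_rot': array([-3.13919670e+00,  1.21670000e-04,  2.70987326e+00]), 'wrist_force': array([-0.60444074, -0.78199585, -0.57460772]), 'ft_torque': array([ 0.00134442, -0.00479422,  0.04784404]), 'grip_force': 0.0, 'finger_gap': 1.0005753701333653} 25.0
```

View pics/scene0.png

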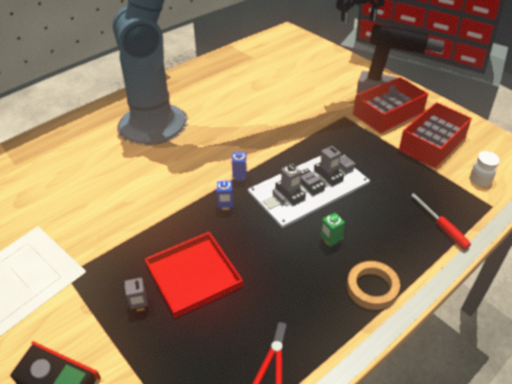

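View pics/top0.png

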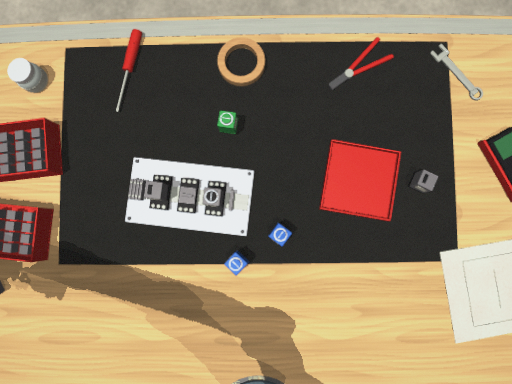

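The scene view shows the panel at about (308,184), with tall modules at (290,180) and (330,160). The top view shows these candidates:
- Grey module with a round dial at (213,198): the likely timer.
- Relay at (160,190), with a rectangular tab.
- Cap at (187,195).
- Loose grey relay-like block at (425,181).
- Blue look-alikes at (281,234) and (236,264), and a green one at (227,121).

I choose (213,198). Next I measure it and check it in a crop.

```bash
cat > h.py <<'E'
import cv2,numpy as np
def ray(c,px,z):
    """pixels -> world points on plane z (mm)"""
    K=np.array([[c["fx"],0,c["cx"]],[0,c["fy"],c["cy"]],[0,0,1]])
    u=cv2.undistortPoints(np.float64(px).reshape(-1,1,2),K,np.array(c["dist_coeffs"])).reshape(-1,2)
    R=cv2.Rodrigues(np.float64(c["rvec"]))[0]; o=-R.T@np.float64(c["tvec"]).ravel()
    d=np.c_[u,np.ones(len(u))]@R
    return o+d*((z-o[2])/d[:,2])[:,None]
def rect(c,mask,z):
    cs=cv2.findContours(mask.astype(np.uint8),cv2.RETR_EXTERNAL,cv2.CHAIN_APPROX_NONE)[0]
    k=max(cs,key=cv2.contourArea).reshape(-1,2)
    return cv2.minAreaRect(ray(c,k,z)[:,:2].astype(np.float32))
E
python3 - <<'E'
import pickle
from h import *
d=pickle.load(open("cams0.pkl","rb")); t=d["top"]; im=t["image"]; s=d["scene"]
hsv=cv2.cvtColor(im,cv2.COLOR_RGB2HSV)
box=np.zeros(im.shape[:2],bool); box[140:250,110:270]=1
print("plate",rect(t,box&(im.min(2)>190),12), rect(t,box&(im.min(2)>150),12))
box[:]=0; box[125:235,310:410]=1
red=box&(hsv[...,1]>150)&(im[...,0]>100)
print("tray",rect(t,red,22))
hs=cv2.cvtColor(s["image"],cv2.COLOR_RGB2HSV)
b2=np.zeros(im.shape[:2],bool); b2[220:325,135:255]=1
print("tray scene",rect(s,b2&(hs[...,1]>150)&(s["image"][...,0]>100),22))
print("timer,relay,cap approx",ray(t,[[213,198]],100),ray(t,[[160,190]],95),ray(t,[[187,195]],42))
a=cv2.resize(im[150:245,115:265],None,fx=5,fy=5,interpolation=cv2.INTER_CUBIC)
b=cv2.resize(s["image"][140:225,240:375],None,fx=5,fy=5,interpolation=cv2.INTER_CUBIC)
cv2.imwrite("pics/c_top.png",a[:,:,::-1]);cv2.imwrite("pics/c_sc.png",b[:,:,::-1])
E
```

```text
plate ((515.2886962890625, 152.9208221435547), (278.2012023925781, 148.57106018066406), 82.8060531616211) ((515.9130859375, 152.4632568359375), (280.61004638671875, 150.48175048828125), 82.90167999267578)
tray ((546.8228759765625, -236.08676147460938), (161.60081481933594, 162.2225341796875), 79.31336975097656)
tray scene ((553.0948486328125, -238.189208984375), (166.38473510742188, 178.2168426513672), 79.57090759277344)
timer,relay,cap approx [[503.6325504   86.06472962 100.        ]] [[522.00111048 197.71532885  95.        ]] [[515.06351547 150.89197758  42.        ]]
```

View pics/c_top.png

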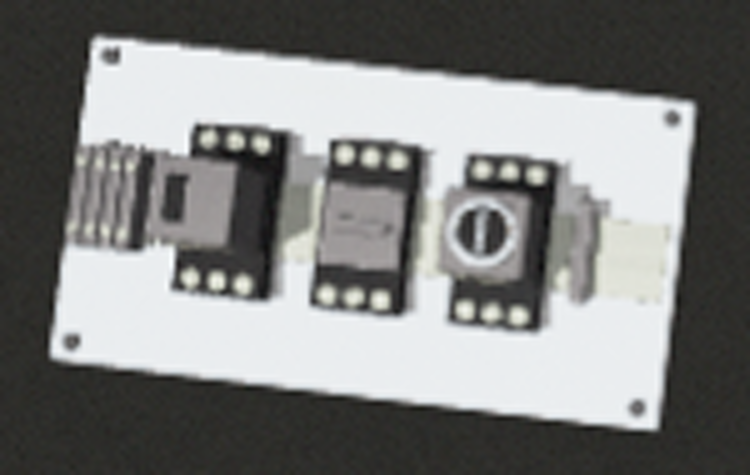

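View pics/c_sc.png

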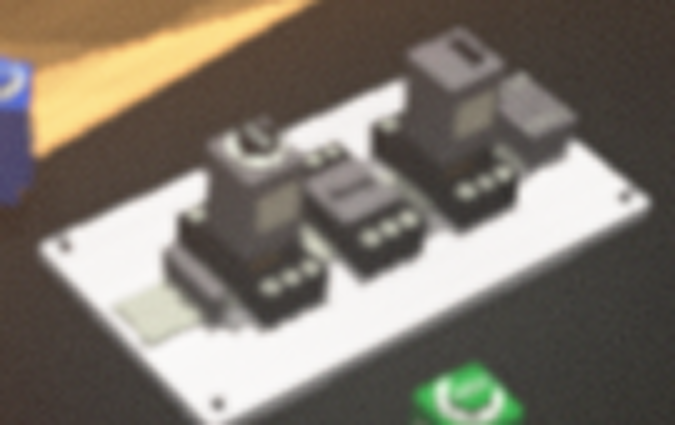

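The crops confirm the choice: the round dial with the white ring is on the module at (211,196), the relay with its rectangular tab is at (150,189), and the cap sits between them. The panel pose predicts the timer at (508,91), and the dial ray gives (508,90), so they agree. Next I refine the dial, approach and compare tracking.

```bash
cat >> h.py <<'E'
from scipy.spatial.transform import Rotation as Ro
TH=np.radians(-7.13)               # panel yaw
P=np.array([515.6,152.6]); Y=np.array([-np.sin(TH),np.cos(TH)])
T=P-62*Y                           # timer xy from the panel pose
def ori(yaw,a=0.):                 # tool down, leaned by a about panel y
    return (Ro.from_rotvec(a*np.r_[Y,0])*Ro.from_euler('xyz',[np.pi,0,yaw])).as_euler('xyz')
E
python3 - <<'E'
import pickle
from h import *
from bench import manip
d=pickle.load(open("cams0.pkl","rb"))
for n,(x0,x1,y0,y1) in {"top":(200,223,185,207),"scene":(282,300,160,176)}.items():
    c=d[n]; im=c["image"]; g=im[y0:y1,x0:x1].min(2); m=(g>185)
    cs=cv2.findContours(m.astype(np.uint8),cv2.RETR_EXTERNAL,cv2.CHAIN_APPROX_NONE)[0]
    for k in cs:
        if len(k)>5:
            (u,v),r=cv2.minEnclosingCircle(k); print(n,u+x0,v+y0,r,ray(c,[[u+x0,v+y0]],100)[0])
print("T",T)
for y in (np.pi/2+TH,-np.pi/2+TH):
    print(y,manip.inverse_kinematics([*T,200],ori(y)))
E
```

```text
top 210.9173231124878 196.09842491149902 7.083460807800293 [507.61182327  90.36365456 100.        ]
top 203.5 195.5 11.068072319030762 [509.02995457 105.7229842  100.        ]
scene 291.5 172.0 1.500100016593933 [523.00373981  77.76738011 100.        ]
scene 298.5 167.5 1.581238865852356 [522.30555542 101.47662826 100.        ]
T [507.9044953   91.07944077]
1.4463543511277008 [-0.76663029  0.20981424  0.56858944  1.99439045 -0.13600478  0.97396857
 -0.25573525]
-1.6952383024620923 [-0.45773934  0.19252848  0.22135459  1.98103649 -0.05083752  0.9732155
  2.80542516]
```

The dial at (210.9,196.1) gives (507.6,90.4), within 1 mm of the panel estimate. Moving above the timer.

```bash
sed -i 's/^T=P-62\*Y.*/T=np.array([507.7,90.7]); YAW=np.pi\/2+TH/' h.py
python3 - <<'E'
from h import *
from bench import manip
manip.move_to([*T,190],ori(YAW)); manip.pause(.3)
s=manip.read_state(); print(s["time"],s["tool_pos"],s["wrist_force"],s["tool_rot"])
off=np.r_[T,190]-s["tool_pos"]; 
manip.line_to([*(T+off[:2]),105],velocity=120)
hit=manip.line_to([*(T+off[:2]),73+off[2]],velocity=60,contact_N=12); manip.pause(.2)
s=manip.read_state(); print(hit,s["time"],s["tool_pos"],s["wrist_force"])
for n in("scene","top"):
    im=manip.camera(n)["image"]
    im=im[110:220,230:370] if n=="scene" else im[140:250,130:290]
    cv2.imwrite(f"pics/pre_{n}.png",cv2.resize(im,None,fx=5,fy=5,interpolation=cv2.INTER_CUBIC)[:,:,::-1])
E
```

```text
2.4083 [507.73492829  91.26644107 190.01685073] [-0.33964408  0.67197828 -0.49510265] [ 3.14152414e+00 -7.89241723e-05  1.44738871e+00]
False 4.15 [508.0565269   90.20352483  73.35203462] [ 0.01804775 -1.24185845 -0.76167743]
```

View pics/pre_scene.png

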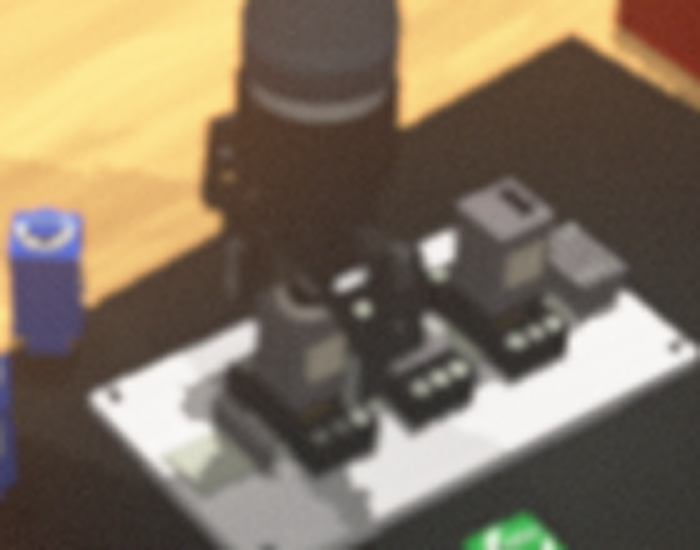

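The scene crop shows the timer at (300,340) with dark finger parts at about (230,250) and (400,300). It is unclear whether they close along panel x, so I check the top view.

View pics/pre_top.png

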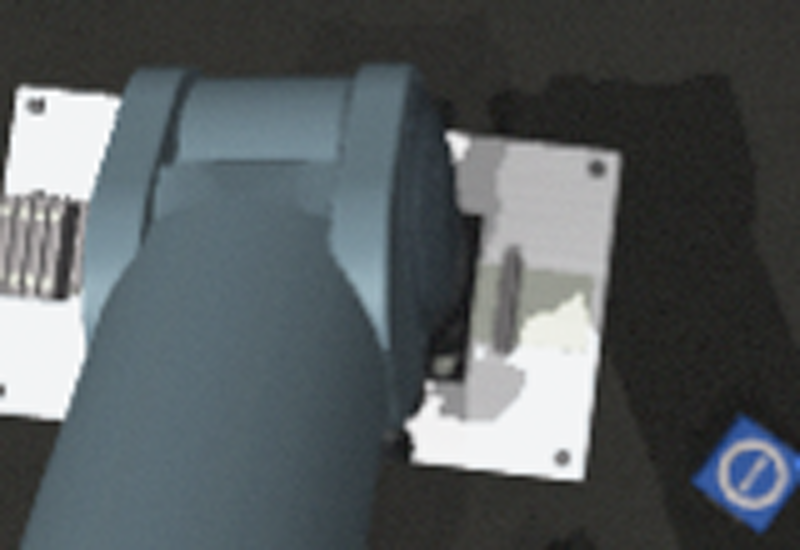

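The top view hides the fingers, but their two shadows at (480,200) and (490,400) lie along panel x. I project the expected finger positions into the scene crop before closing.

```bash
python3 - <<'E'
import pickle
from h import *
c=pickle.load(open("cams0.pkl","rb"))["scene"]
K=np.array([[c["fx"],0,c["cx"]],[0,c["fy"],c["cy"]],[0,0,1]])
X=np.array([Y[1],-Y[0]])
pts=np.array([[*(T+X*s),z] for s in(-45,0,45,55) for z in(55,75,100)])
p=cv2.projectPoints(pts,np.float64(c["rvec"]),np.float64(c["tvec"]),K,np.float64(c["dist_coeffs"]))[0].reshape(-1,2)
print(((p-[230,110])*5).round())
E
```

```text
[[248. 302.]
 [249. 271.]
 [250. 232.]
 [301. 352.]
 [303. 321.]
 [305. 282.]
 [357. 404.]
 [360. 374.]
 [362. 334.]
 [370. 416.]
 [373. 386.]
 [376. 346.]]
```

The projected +x finger lands at (360–376, 335–400), which matches the dark finger there, so the gripper is aligned. Closing and then leaning away.

```bash
cat >> h.py <<'E'
def rock(manip,base,seq,v):
    """base: TCP command with timer upright and plugged; seq of (lean deg, foot lift mm)"""
    for a,l in seq:
        r=np.radians(a); h=base[2]-20
        off=Ro.from_rotvec(r*np.r_[Y,0]).apply([0,0,h])+[0,0,20+l]
        manip.line_to(np.r_[base[:2],0]+off,ori(YAW,r),velocity=v)
def show(manip,t=""):
    s=manip.read_state(); rel=Ro.from_euler('xyz',s["tool_rot"])*Ro.from_euler('xyz',ori(YAW)).inv()
    R=Ro.from_euler('xyz',s["tool_rot"]).as_matrix()
    print(t,round(s["time"],2),"tcp",s["tool_pos"].round(1),"F",s["wrist_force"].round(1),"lean",np.degrees(rel.as_rotvec()@np.r_[Y,0]).round(1),
      "foot",(s["tool_pos"]+R[:,2]*53.3).round(1),"gap",round(s["finger_gap"],3),"grip",round(s["grip_force"],1))
E
python3 - <<'E'
from h import *
from bench import manip
show(manip,"pre"); manip.move_gripper(0.0); show(manip,"closed")
s=manip.read_state(); b=s["tool_pos"]
np.save("base.npy",b)
rock(manip,b,[(3,.5),(6,1),(9,1.5),(11.5,2.2)],12); show(manip,"away")
manip.pause(.3); show(manip,"away")
im=manip.camera("scene")["image"][110:220,230:370]
cv2.imwrite("pics/lean1.png",cv2.resize(im,None,fx=5,fy=5,interpolation=cv2.INTER_CUBIC)[:,:,::-1])
E
```

```text
pre 4.25 tcp [508.   90.2  73.3] F [-0.1  0.2 -1. ] lean -0.0 foot [508.   90.3  20. ] gap 1.0 grip 0.0
closed 4.76 tcp [507.8  90.2  73.2] F [-0.5  0.7  2.1] lean -0.0 foot [507.8  90.2  19.9] gap 0.414 grip 60.5
away 6.26 tcp [518.   88.9  74.2] F [-0.7  0.4  3.7] lean 11.5 foot [507.4  90.2  22. ] gap 0.41 grip 61.0
away 6.56 tcp [517.9  88.9  74.3] F [-1.5 -0.2  1.7] lean 11.5 foot [507.4  90.2  22. ] gap 0.414 grip 61.0
```

View pics/lean1.png

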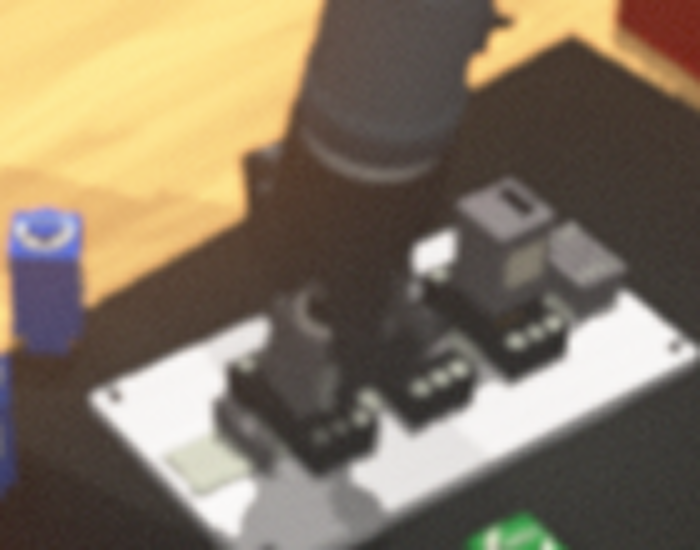

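The picture shows the timer at (300,345), gripped and leaned away; the relay is undisturbed. Forces are small. Now I lean back towards the robot with the foot raised to 7 mm.

```bash
python3 - <<'E'
from h import *
from bench import manip
b=np.load("base.npy")
for q in [(9,3.5),(6,5),(3,6),(0,6.8),(-4,7.2),(-8,7.2),(-11.5,7.4)]:
    rock(manip,b,[q],14); show(manip,str(q))
manip.pause(.2); show(manip,"back")
for q in [(-11,9),(-6,12),(0,16)]:
    rock(manip,b,[q],20); show(manip,str(q))
rock(manip,b,[(0,60)],60); manip.pause(.2); show(manip,"up")
im=manip.camera("scene")["image"][90:220,230:370]
cv2.imwrite("pics/up.png",cv2.resize(im,None,fx=4.5,fy=4.5,interpolation=cv2.INTER_CUBIC)[:,:,::-1])
E
```

```text
(9, 3.5) 6.96 tcp [515.5  89.2  75.2] F [-0.   0.6 -6.6] lean 9.0 foot [507.2  90.2  22.5] gap 0.413 grip 60.4
(6, 5) 7.35 tcp [512.2  89.4  77.2] F [-0.2  0.2 -9.2] lean 6.1 foot [506.5  90.1  24.2] gap 0.417 grip 60.9
(3, 6) 7.72 tcp [511.   89.7  80. ] F [-2.7 -0.1  0.8] lean 3.0 foot [508.2  90.1  26.8] gap 0.41 grip 62.2
(0, 6.8) 8.07 tcp [508.3  90.2  80.4] F [-1.8 -0.1 -0.8] lean -0.0 foot [508.3  90.2  27.1] gap 0.414 grip 62.2
(-4, 7.2) 8.49 tcp [505.3  90.7  80.8] F [ 0.1 -0.  -0.9] lean -4.1 foot [509.1  90.3  27.6] gap 0.413 grip 62.2
(-8, 7.2) 8.91 tcp [501.1  91.2  80.2] F [ 0.1  0.6 -0.8] lean -8.0 foot [508.5  90.3  27.5] gap 0.413 grip 62.2
(-11.5, 7.4) 9.29 tcp [498.2  91.6  80. ] F [ 0.6 -0.  -0. ] lean -11.5 foot [508.7  90.3  27.8] gap 0.416 grip 62.2
back 9.49 tcp [498.1  91.5  79.9] F [1.3 0.  0.3] lean -11.5 foot [508.7  90.2  27.7] gap 0.415 grip 62.3
(-11, 9) 9.74 tcp [497.5  91.3  81.1] F [ 0.5 -0.3 -0.2] lean -10.9 foot [507.5  90.1  28.8] gap 0.415 grip 62.2
(-6, 12) 10.18 tcp [501.8  90.6  84.5] F [-0.5 -0.9 -0.8] lean -6.0 foot [507.2  89.9  31.5] gap 0.417 grip 62.2
(0, 16) 10.68 tcp [506.9  90.1  88.7] F [-0.   0.2 -0.6] lean 0.0 foot [506.9  90.1  35.4] gap 0.415 grip 62.2
up 11.77 tcp [507.4  90.1 132.7] F [-0.  -0.6 -1.7] lean 0.1 foot [507.3  90.   79.4] gap 0.412 grip 62.2
```

View pics/up.png

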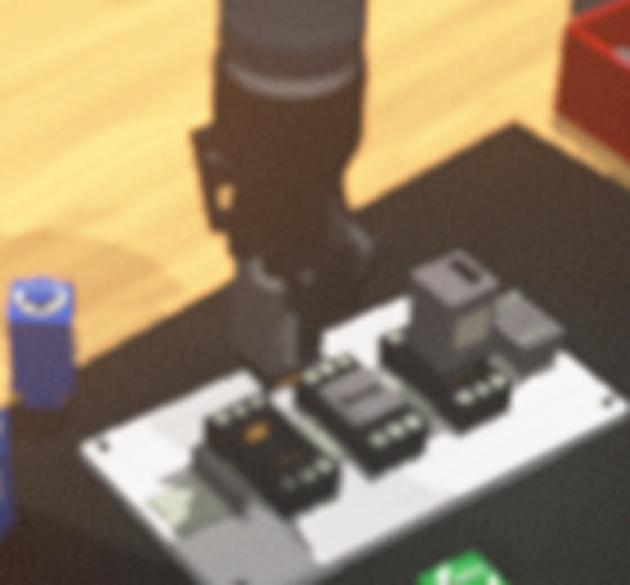

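The picture shows the timer hanging upright in the gripper at (265,320), its socket empty at (265,440), and the relay and cap still in place. Carrying it to the tray.

```bash
python3 - <<'E'
from h import *
from bench import manip
G=[547.,-236.]; o=ori(YAW)
manip.line_to([507,90,155],o,velocity=60)
try: manip.line_to([*G,155],o,velocity=120)
except manip.MotionError as e: print(e); raise SystemExit
manip.pause(.3); show(manip,"over")
manip.line_to([*G,72],velocity=70); manip.pause(.2); show(manip,"low")
print(manip.line_to([*G,54],velocity=12,contact_N=4)); manip.pause(.3); show(manip,"down")
im=manip.camera("scene")["image"][190:330,110:270]
cv2.imwrite("pics/tray.png",cv2.resize(im,None,fx=4,fy=4,interpolation=cv2.INTER_CUBIC)[:,:,::-1])
E
```

```text
over 15.52 tcp [ 547.  -235.9  155. ] F [-0.4  0.6 -1.1] lean 0.0 foot [ 547.  -235.9  101.7] gap 0.417 grip 62.2
low 17.05 tcp [ 547.3 -236.1   72.5] F [ 0.3 -0.1 -0.6] lean -0.1 foot [ 547.4 -236.1   19.2] gap 0.414 grip 62.2
True
down 18.48 tcp [ 546.9 -236.    57.2] F [-0.2 -0.   5.7] lean 0.0 foot [ 546.9 -236.     3.9] gap 0.408 grip 62.7
```

View pics/tray.png

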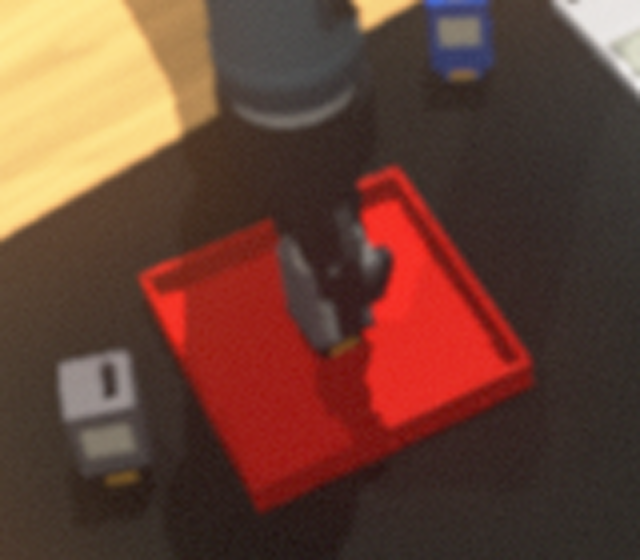

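The timer stands on the tray floor near (335,340), with contact at foot z = 3.9 as expected (floor is at 4). Releasing.

```bash
python3 - <<'E'
from h import *
from bench import manip
for g in (.44,.48,.55,.7,1.): manip.move_gripper(g)
manip.pause(.2); show(manip,"open")
manip.line_to([547,-236,200],velocity=70)
manip.line_to([440,-60,260],velocity=150); manip.pause(.5); show(manip,"clear")
a=manip.camera("scene")["image"][120:330,110:380]; b=manip.camera("top")["image"][120:250,110:450]
f=lambda i:cv2.resize(i,(680,int(680*i.shape[0]/i.shape[1])*1),interpolation=cv2.INTER_CUBIC)
v=np.vstack([cv2.resize(a,(440,342)),cv2.copyMakeBorder(cv2.resize(b,(440,168)),0,0,0,0,0)])
cv2.imwrite("pics/end.png",v[:,:,::-1])
E
```

```text
open 20.06 tcp [ 545.8 -235.3   56. ] F [0.  0.3 1.2] lean 0.2 foot [ 545.6 -235.3    2.7] gap 0.996 grip 0.0
clear 24.35 tcp [440.  -60.1 260. ] F [ 0.1 -0.1 -0. ] lean 0.2 foot [439.9 -60.  206.7] gap 1.001 grip 0.0
```

View pics/end.png

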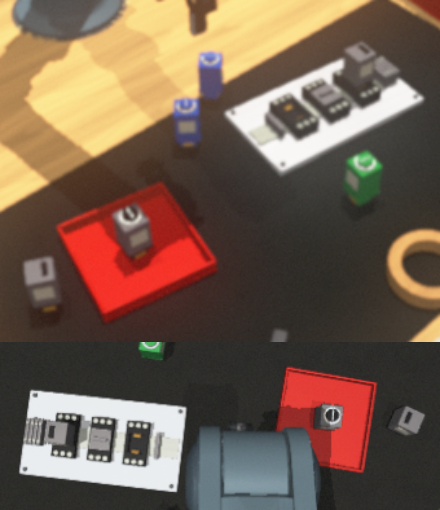

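The picture shows the timer upright in the tray (scene part (132,228), top part (330,416)), with the relay and cap still plugged in and the look-alikes untouched.

```bash
python3 -c "
from bench import manip
print(manip.close_job())"
```

```text
the job is handed in; nothing more can be done
None
```

The timer was rocked free (11.5° away from the robot, then 11.5° back) and now stands upright in the tray; the relay is still plugged in, and the job was handed in at about 24 s of the 46 s allowed.

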